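# Reset the bag stop of a bench sealer by one hole

## Task

Set the bench bag sealer up for the next longer bag: with the scraper block, push the four bark chips off its table into the catch tray on its open side, and stand the scraper back on the desk. Then pull up the spring plunger, slide the bag stop to the next hole away from the sealing jaw and let the pin go fully home in that hole. Finish still holding the plunger knob with the pin home, and leave the jar, the paper roll and the tape roll where they are.

Things in the scene. Friction and masses are not known exactly. Their poses are not given: they have to be found in the camera images.
- sealer: White bench bag sealer, fixed to the desk, its work table in front (towards the robot). Origin on the desk under the middle of the housing's front face; x from table to housing, away from the robot; y to its left; z up. Housing x 0 to 86, y -170 to 200, 68 mm high; over it (x 15 to 50) the raised jaw arm, climbing from 110 mm high at y -150 to 182 mm at y 250.
- table_middle (a point): Middle of the top of the sealer's table, a flat steel plate 60 mm above the desk: sealer x -261 (front edge) to 0, y -115 to 145. Its axes are the sealer's. The table's left edge (y 145) is open, above the catch tray.
- next_hole (a point): Middle of the mouth of the hole where the pin must go, at sealer x -150, y -142, 64 mm above the desk: in the top of the bag stop's fixed rail, an aluminium square tube along the table's right side (x -262 to -28, y -157 to -127). Five 10 mm square holes 40 mm apart, at x -70, -110 (start), -150, -190, -230.
- bag_stop_middle (a point): Middle of the bag stop, on the rail's top; moves with it. Dark steel sleeve on the rail (60 mm along x, 42 mm wide, top 76 mm above the desk) with the plunger on its middle and a thin upright steel fence from it across the table (to sealer y 137), 90 mm above the desk, its flat foot reaching 18 mm towards the robot (to sealer x -128 at the start).
- bag_stop (a joint): Slide of the bag stop along the rail, m: 0 at the start; grows towards the robot (sealer -x), away from the jaw; 0.040 at the next hole, where it must end. Range -0.038 to 0.110. Slides with about 2 N of friction while the pin is lifted; with the pin in a hole it is locked, with about 1 mm of play each way.
- plunger (a joint): Lift of the lock plunger, m: 0 with the pin home (a spring keeps it down), 0.014 at the top stop. The pin is 9 mm deep in the hole: lift it 10 mm or more to slide. The spring takes about 6 N at the bottom, 10 N at the top. The pin's round end rides on the rail if let down between holes and drops in when within about 2 mm of a hole.
- knob_middle (a point): Middle of the plunger's black round knob, 26 mm in diameter, 26 mm high, upright on the sleeve; moves with it. With the pin home it is 101 mm above the desk (knob 88 to 114 mm; under it a 19 mm wide steel nut on the sleeve's top).
- tray_middle (a point): Middle of the catch tray's inner floor, 8 mm above the desk. Open steel tray standing left of the table: outside sealer x -275 to -105, y 140 to 276, walls 4 mm, rim 34 mm above the desk.
- scraper: Scraper block standing on the desk to the right of the sealer. White nylon foot 120 x 26 mm, 20 mm high; on it a wooden grip 104 mm long, 22 mm thick, up to 56 mm high. Origin at the middle of the underside; x along the 120 mm length, y across the 26 mm thickness, z up. About 0.18 kg.
- chip1: Bark chip lying on the table between the bag stop and the table's front edge, 35 x 24 mm and 10 mm thick, about 12 g. Origin at the middle of its underside, z up.
- chip2: Bark chip lying on the table between the bag stop and the table's front edge, 35 x 24 mm and 10 mm thick, about 12 g. Origin at the middle of its underside, z up.
- chip3: Bark chip lying on the table between the bag stop and the table's front edge, 35 x 24 mm and 10 mm thick, about 12 g. Origin at the middle of its underside, z up.
- chip4: Bark chip lying on the table between the bag stop and the table's front edge, 35 x 24 mm and 10 mm thick, about 12 g. Origin at the middle of its underside, z up.
- jar: Bystander: clear jar of bark with a red lid, 84 mm in diameter, 135 mm high, loose. Origin at the middle of its underside.
- paper_roll: Bystander: upright white paper roll, 110 mm in diameter, 100 mm high, loose. Origin at the middle of its underside.
- tape_roll: Bystander: brown roll of packing tape lying flat, 100 mm in diameter, 48 mm high, loose. Origin at the middle of its underside.
Mind the look-alikes: they are no part of the job. Leave any purple look-alike of the chip1 alone. Of the things that look like the scraper, take the one that is farthest to the robot's right at the start.

How it is judged:
On the way, in this order (a step that is already met when the one before it is completed fails the run):
1. all four chips are in the catch tray, cleared with the scraper in the gripper (x of chip1 in the frame of sealer between -0.275 and -0.105 m and y of chip1 in the frame of sealer between 0.14 and 0.276 m and height (world z) of each of chip1, chip2, chip3, chip4 below 0.04 m and x of chip2 in the frame of sealer between -0.275 and -0.105 m and y of chip2 in the frame of sealer between 0.14 and 0.276 m and x of chip3 in the frame of sealer between -0.275 and -0.105 m and y of chip3 in the frame of sealer between 0.14 and 0.276 m and x of chip4 in the frame of sealer between -0.275 and -0.105 m and y of chip4 in the frame of sealer between 0.14 and 0.276 m and contact force between the fingers and scraper above 0.5 N), for 0.2 s.
2. the scraper stands on the desk and the pin is pulled clear of its first hole (height (world z) of scraper below 0.005 m and angle between scraper's own z axis and vertical below 0.1 rad and value of joint plunger above 0.0085 m and value of joint bag_stop between -0.006 and 0.006 m), for 0.1 s.
3. the pin is home in the next hole (value of joint bag_stop between 0.0375 and 0.0425 m and value of joint plunger below 0.002 m), for 0.2 s.
At the end, for the whole second after the job is handed in: Bag stop at the next hole (40 mm, 2.5 mm either way), pin home (lifted under 2 mm), fingers holding the knob with over 1 N; all four chips in the catch tray; scraper let go, at rest, upright on the desk (within 5 mm, tilt under 0.1 rad) (all of step 3 and x of chip1 in the frame of sealer between -0.275 and -0.105 m and y of chip1 in the frame of sealer between 0.14 and 0.276 m and height (world z) of each of chip1, chip2, chip3, chip4 below 0.04 m and x of chip2 in the frame of sealer between -0.275 and -0.105 m and y of chip2 in the frame of sealer between 0.14 and 0.276 m and x of chip3 in the frame of sealer between -0.275 and -0.105 m and y of chip3 in the frame of sealer between 0.14 and 0.276 m and x of chip4 in the frame of sealer between -0.275 and -0.105 m and y of chip4 in the frame of sealer between 0.14 and 0.276 m and height (world z) of scraper below 0.005 m and angle between scraper's own z axis and vertical below 0.1 rad and contact force between the fingers and plunger above 1 N and contact force between the fingers and scraper below 0.1 N and linear speed of scraper below 0.02 m/s); the arm keeps its last pose, push and grip.
It fails at once if the jar, the paper roll or the tape roll is pushed more than 30 mm or knocked over (distance of any of jar, paper_roll, tape_roll from where it was at the start of the episode above 0.03 m or angle between any of jar, paper_roll, tape_roll's own z axis and vertical above 0.4 rad).
It fails at once if the chips are pushed with the bare fingers instead of the scraper (contact force between the fingers and chip1 above 1 N or contact force between the fingers and chip2 above 1 N or contact force between the fingers and chip3 above 1 N or contact force between the fingers and chip4 above 1 N).
It also fails if it takes over 67 s, if anything falls off the work surface, if the arm or the gripper's body presses on something with over 40 N, if the wrist force passes 120 N, or if a joint passes its speed limit or range.

## Robot

A 7-joint arm with a two-finger parallel gripper is mounted at the origin on the work surface. World frame = base frame: x ahead of the robot, y to its left, z up, the work surface at z = 0. Lengths are in m, angles in rad, forces in N, time in s.
With the tool pointing down it reaches from about 0.425 to 0.925 m from the base axis. Payload 6.8 kg.
Tool frame: the origin (TCP) lies on the centre line of the jaws, within the pads' length; the fingertips stand 14 mm ahead of it and the grasp point (between the pads) lies 5 mm behind it; z points along the fingers, y is the line along which they close (so a half turn about z gives the same grasp; the last joint's range is limited). The gripper opens to 85 mm and grips with 20 to 120 N. Pads are 22 mm wide; open, the fingers measure 114 mm over their backs; the gripper's body (76 mm by 85 mm) begins 54 mm behind the grasp point. The pads swing forward as they close: fully open they stand 13 mm farther back than shut.
Start: joints at [-0.108, 0.477, 0.022, 1.555, -0.011, 1.109, -0.083], TCP at [0.675, 0, 0.245] pointing down, gripper open.
Joint ranges: [-2.96, 2.96], [-0.34, 2.1], [-1.41, 1.46], [0.24, 2.44], [-1.37, 4.51], [0.17, 1.92], [-2.96, 2.96]. Speed limits (rad/s): [2.39, 2.39, 3.14, 3.14, 3.14, 3.14, 3.14].

## Interface

Orientations are given as a unit quaternion [w, x, y, z].
In Python, from station import bot gives the robot as it stands. The module is installed in compiled form; this text tells all that it offers.
- The arm moves only by the tool drive_tool, never from a script. Its argument "commands" is a list of rows, each an object with "hand": the opening, from 0 (shut) to 1 (fully open); "translation": the shift along the world's x, y, z in mm, a list of three; "angular": the turn, a rotation vector about the world's x, y, z in rad, a list of three. In form: [{"hand": hand, "translation": [tx, ty, tz], "angular": [ax, ay, az]}, ...]. A call has 1 to 12 rows; each row is the pose to reach, as a shift and turn from the pose commanded when the call began; what a row does not reach only later rows make up. A row lasts 1/8 s, in which the tool goes at most 62.5 mm and 10.7 degrees, less where a joint would pass 70% of its speed; a pose out of reach is approached as far as the arm can. A call with a gripper value outside its range is refused whole. The fingers move at their own pace and stop on an object; "force" is the grip in N (left out, the last holds). Time passes only in rows, so rows that repeat a pose let the fingers close. It gives the time, the measured TCP pose, the force, the opening and the grip force at its end, in the units of the state.
- bot.get_obs(): the state, without advancing time (a new reading comes with each control period).
- bot.read_camera(name): name is "scene" or "side" or "wrist"; returns the picture (384x512x3 uint8, red, green, blue); there is no depth.
- bot.camera_model(name): a dict with "fx", "fy", "cx", "cy" (pixels), "k1" (the pictures are not rectified: a ray, as slopes to the right and down, at radius r is drawn at 1 + k1 r^2 times it, then the intrinsics apply), "view" (4x4, takes a point from world to camera coordinates). Camera axes: x right, y up, looking along -z (the intrinsics and any distortion apply to the point x, -y, -z); pixel columns grow to the right and rows downward; lengths in m; the calibration is good to about 2 mm. A picture is of the moment at which its call begins: read the wrist's pose just before it. camera_model takes no time and is no camera call; for the wrist camera it gives the pose at the moment of the call.
- bot.hand_in(): hands the job in; it is judged then, once.
Trained networks look in the newest picture that a camera, given by its name, has taken for a name from the list of things; names that differ only in an ending like _2 or _b are one class to them, and where a whole thing is asked for, a point or a joint stands for the part that bears it (a point fixed in the world has none). Each returns a list of dicts, best first, with "score" (0 to 1); they miss things now and then, are a little off and sometimes report something else, mostly with a low value. They report only what shows in the picture. A call takes as long as a camera call. They do not tell look-alikes from the thing itself.
- bot.find_in(camera, query): "position" ([column, row] in pixels, amid what is visible of it).
- bot.outline_of(camera, query): "pixels" (384x512 bool, what is visible of it) and "position" ([column, row] in pixels, amid what is visible of it).
The state is a dict: "t": time; "q": joint angles; "joint_vel": joint speeds; "joint_torque": joint torques, N m; "eef_pos": TCP position; "tool_rot": TCP orientation; "contact_force": force on the tool from outside, world axes, zero at the start; "torque": the same for the moment, N m; "gripper_width": opening from 0.0 (shut) to 1.0 (fully open); "grasp_force": force on a finger pad.
Only numpy, scipy, OpenCV 4.12 (cv2) and the standard library are available. Lean on these libraries where they do the work, as an engineer would, in place of code of your own. Each camera call takes 0.05 s, during which the arm holds its last target. There are 200 camera calls.

## Working session

There is one attempt and no reset: what is moved stays moved. The work goes in short steps, Python scripts to look and compute and a tool call to move; the robot and the scene stay as the last step left them, time stands still between calls to the robot, and variables do not carry over. Pictures are saved under pics/ and viewed, at most 10 in all, crops included, and the job is handed in when it is done.

Besides the shell and the picture viewer there is one more tool, called after ">>>" by a JSON object that holds its "name" and its "arguments", one argument or row to a line. drive_tool: Moves the arm, as the interface text tells. Its arguments: {"type":"object","properties":{"commands":{"type":"array","items":{"type":"object","properties":{"hand":{"type":"number"},"translation":{"type":"array","items":{"type":"number"}},"angular":{"type":"array","items":{"type":"number"}}}}},"force":{"type":"number"}},"required":["commands"]}

```bash
mkdir -p pics; cat > h.py <<'E'
from station import bot
import numpy as np, cv2
def ray(cam,px):
    m=bot.camera_model(cam); k=m['k1']
    d=np.array([(px[0]-m['cx'])/m['fx'],(px[1]-m['cy'])/m['fy']]); u=d.copy()
    for _ in range(30): u=d/(1+k*(u@u))
    V=np.array(m['view']); R=V[:3,:3]; o=-R.T@V[:3,3]
    return o,R.T@np.array([u[0],-u[1],-1])
def at(cam,px,z):
    o,d=ray(cam,px); return o+d*(z-o[2])/d[2]
def proj(cam,p):
    m=bot.camera_model(cam); c=np.array(m['view'])@np.append(p,1)
    u=np.array([c[0],-c[1]])/-c[2]; u=u*(1+m['k1']*(u@u))
    return np.array([m['fx']*u[0]+m['cx'],m['fy']*u[1]+m['cy']])
def save(cam,name):
    im=bot.read_camera(cam); cv2.imwrite(f'pics/{name}.png',im[:,:,::-1]); return im
E
python3 - <<'E'
from h import *
np.set_printoptions(precision=3,suppress=True)
ims=[]
Z=dict(scraper=.03,chip1=.065,knob_middle=.101,jar=.07,paper_roll=.05,tape_roll=.024,tray_middle=.02,table_middle=.06,bag_stop_middle=.08)
for c in ['scene','side']:
    ims.append(save(c,c))
    for q in Z:
        for r in bot.find_in(c,q):
            if r['score']>.2: print(c,q,round(r['score'],2),np.round(r['position']),at(c,r['position'],Z[q]))
    print(bot.camera_model(c))
E
```

```text
scene scraper 0.76 [254. 134.] [ 0.327 -0.154  0.03 ]
scene scraper 0.64 [172. 145.] [ 0.503 -0.302  0.03 ]
scene chip1 0.72 [289. 203.] [0.499 0.088 0.065]
scene chip1 0.64 [317. 183.] [0.407 0.104 0.065]
scene chip1 0.39 [288. 173.] [0.423 0.03  0.065]
scene knob_middle 0.51 [192. 177.] [ 0.6   -0.119  0.101]
scene jar 0.91 [411. 279.] [0.514 0.392 0.07 ]
scene paper_roll 0.8 [420. 230.] [0.371 0.358 0.05 ]
scene tape_roll 0.58 [130. 206.] [ 0.714 -0.228  0.024]
scene tray_middle 0.82 [254. 240.] [0.606 0.069 0.02 ]
scene table_middle 0.67 [256. 239.] [0.623 0.086 0.06 ]
scene bag_stop_middle 0.97 [231. 201.] [ 0.587 -0.013  0.08 ]
{'fx': 401.92429485920246, 'fy': 401.92429485920246, 'cx': 259.50381873628123, 'cy': 192.8448250101794, 'k1': 0.0009117245607577691, 'view': array([[-0.613,  0.79 ,  0.008,  0.305],
       [-0.593, -0.467,  0.656,  0.27 ],
       [ 0.523,  0.397,  0.754, -1.275],
       [ 0.   ,  0.   ,  0.   ,  1.   ]])}
side scraper 0.94 [343. 261.] [ 0.544 -0.252  0.03 ]
side scraper 0.72 [253. 295.] [ 0.311 -0.16   0.03 ]
side scraper 0.45 [288. 197.] [0.626 0.005 0.
[... 181 characters left out ...]
88 0.129 0.065]
side knob_middle 0.29 [285. 200.] [ 0.55  -0.043  0.101]
side jar 0.78 [183. 150.] [0.518 0.38  0.07 ]
side paper_roll 0.55 [156. 173.] [0.395 0.361 0.05 ]
side tape_roll 0.63 [363. 221.] [ 0.712 -0.208  0.024]
side tray_middle 0.88 [269. 191.] [0.615 0.071 0.02 ]
side table_middle 0.76 [274. 191.] [0.59  0.031 0.06 ]
side bag_stop_middle 0.69 [287. 199.] [ 0.574 -0.03   0.08 ]
{'fx': 347.5470801920377, 'fy': 347.5470801920377, 'cx': 254.1048407126602, 'cy': 192.34823608656734, 'k1': 0.012276887667018859, 'view': array([[ 0.704, -0.71 ,  0.019, -0.335],
       [ 0.459,  0.475,  0.751, -0.327],
       [-0.542, -0.52 ,  0.66 , -0.742],
       [ 0.   ,  0.   ,  0.   ,  1.   ]])}
```

View pics/scene.png

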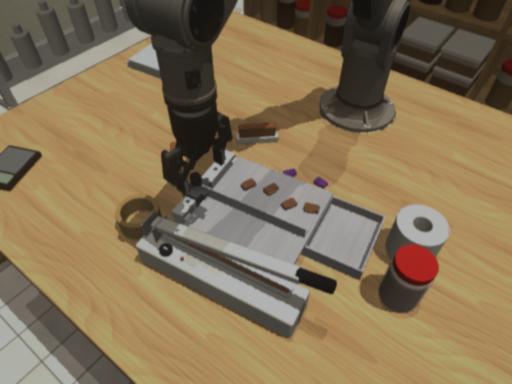

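View pics/side.png

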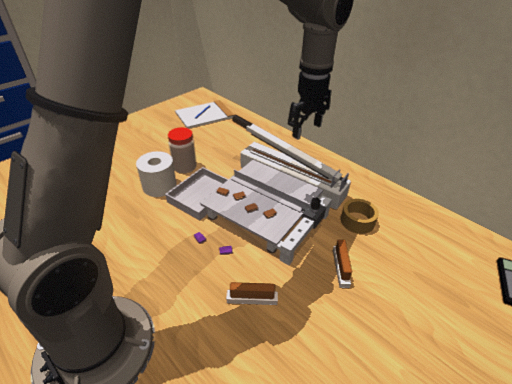

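The side view shows two scraper lookalikes: one at (343,261), beside the sealer at y about -0.25, and one at (253,295), at y about -0.16. The first is farthest right, so I choose it. The four brown chips are at (222,191), (239,196), (251,208) and (270,213). The purple decoys are at (200,238) and (226,250).

```bash
python3 - <<'E'
from h import *
im=cv2.imread('pics/side.png')
c=im[140:300,160:385]; cv2.imwrite('pics/sidez.png',cv2.resize(c,None,fx=3.5,fy=3.5,interpolation=cv2.INTER_CUBIC))
im=cv2.imread('pics/scene.png')
c=im[140:335,130:400]; cv2.imwrite('pics/scenez.png',cv2.resize(c,None,fx=2.9,fy=2.9,interpolation=cv2.INTER_CUBIC))
E
```

```text
(no output)
```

View pics/sidez.png

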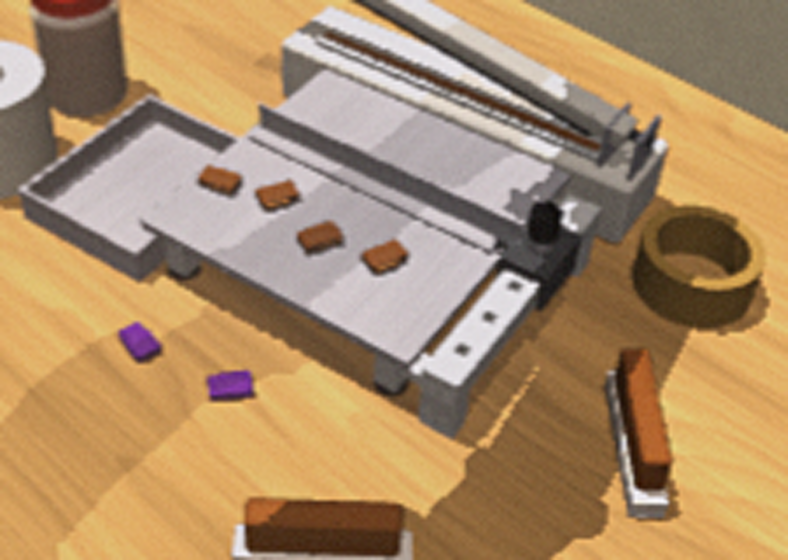

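View pics/scenez.png

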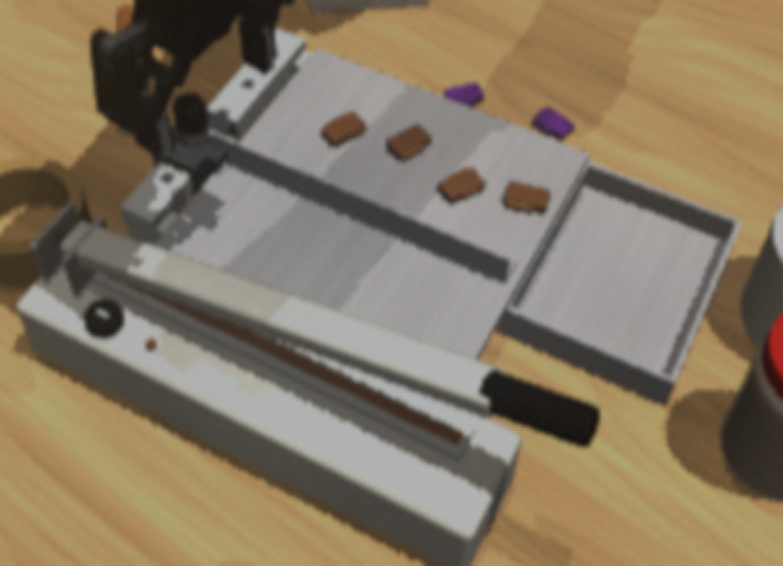

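The side crop clearly shows the chosen scraper at zoomed (640,430), the rail holes at (515,285), (489,316) and (462,349), and the table's front corners at (143,222) and (410,357). The scene crop shows the tray and housing corners. I'll fit the sealer pose to these points.

```bash
cat > fit.py <<'E'
from h import *
from scipy.optimize import least_squares
np.set_printoptions(precision=4,suppress=True)
S=lambda a,b:(a/3.5+160-.36,b/3.5+140-.36); C=lambda a,b:(a/2.9+130-.33,b/2.9+140-.33)
P=[('side',S(515,285),(-150,-142,64)),('side',S(489,316),(-190,-142,64)),('side',S(462,349),(-230,-142,64)),
('side',S(143,222),(-261,145,60)),('side',S(410,357),(-261,-115,60)),('side',S(22,190),(-275,276,34)),('side',S(150,98),(-105,276,34)),('side',S(285,42),(0,200,68)),
('scene',C(588,155),(-261,145,60)),('scene',C(738,222),(-275,276,34)),('scene',C(668,378),(-105,276,34)),('scene',C(168,178),(-70,-142,64)),
('scene',C(520,437),(0,200,68)),('scene',C(20,300),(86,-170,68)),('scene',C(470,540),(86,200,68))]
def w(p,s):
    c,n=np.cos(p[2]),np.sin(p[2]); s=np.array(s)/1000
    return np.array([p[0]+c*s[0]-n*s[1],p[1]+n*s[0]+c*s[1],s[2]])
f=lambda p:np.concatenate([proj(c,w(p,s))-np.array(u) for c,u,s in P])
r=least_squares(f,[.7,.05,0],loss='soft_l1')
if __name__=='__main__':
    p=r.x; print('sealer',p,np.degrees(p[2])); print(f(p).reshape(-1,2).round(1).tolist())
    inv=lambda q:(lambda d:(1000*np.array([np.cos(p[2])*d[0]+np.sin(p[2])*d[1],-np.sin(p[2])*d[0]+np.cos(p[2])*d[1]])).round(0))(np.array(q[:2])-p[:2])
    for n,s in dict(knob=(-110,-142,101),next=(-150,-142,64),table=(-130,15,60)).items(): print(n,w(p,s))
    for u in [(220,180),(278,194),(321,237),(385,257)]: print('chip side',inv(at('side',S(*u),.065)))
    for u in [(343,129),(408,142),(462,185),(527,197)]: print('chip scene',inv(at('scene',C(*u),.065)))
    for u,z in [((627,517),0),((668,512),0),((640,430),.03),((623,352),.056),((652,487),.02)]:print('scr',at('side',S(*u),z))
    print(bot.get_obs())
E
python3 fit.py
```

```text
sealer [0.685  0.0469 0.1628] 9.329400951475376
[[0.3, 0.1], [0.4, 0.0], [0.3, -0.1], [-0.3, -1.4], [-0.3, 1.3], [-0.3, -0.9], [0.5, -1.5], [-1.2, -0.4], [0.1, -0.8], [0.9, -0.4], [1.3, 1.7], [-0.7, -0.6], [0.9, -2.4], [-3.8, 0.8], [-0.9, -0.5]]
knob [ 0.5995 -0.111   0.101 ]
next [ 0.56   -0.1175  0.064 ]
table [0.5543 0.0406 0.06  ]
chip side [-191.  119.]
chip side [-176.   69.]
chip side [-197.   10.]
chip side [-185.  -44.]
chip scene [-182.  -42.]
chip scene [-196.   11.]
chip scene [-176.   70.]
chip scene [-189.  121.]
scr [ 0.491  -0.2807  0.    ]
scr [ 0.5153 -0.2989  0.    ]
scr [ 0.5385 -0.2532  0.03  ]
scr [ 0.5696 -0.2116  0.056 ]
scr [ 0.5104 -0.2842  0.02  ]
{'t': 1.0, 'q': array([-0.1081,  0.477 ,  0.0224,  1.5554, -0.0115,  1.1093, -0.0831]), 'joint_vel': array([-0.0014,  0.0011, -0.0001,  0.0013, -0.0011, -0.0007,  0.0002]), 'joint_torque': array([  0.0008, -59.6325,   1.6072, -28.155 ,   0.0125,   0.0017,
         0.    ]), 'eef_pos': array([ 0.675 , -0.    ,  0.2453]), 'tool_rot': array([ 0.    ,  0.7071,  0.7071, -0.    ]), 'contact_force': array([-0.2472,  0.6185,  0.3671]), 'torque': array([-0.0015,  0.0504,  0.0207]), 'grasp_force': 0.0, 'gripper_width': 1.004595631889761}
```

The fit is good, with residuals around 1 px: the sealer is at (0.685, 0.047) with yaw 9.3°. The chips agree between the two views. The scraper is near (0.54, -0.245) with its long axis at about 53°. I'll move above it.

>>> {"name": "drive_tool", "arguments": {
  "commands": [
    {"hand": 1,"translation": [-34,-60,0],"angular": [0,0,-0.16]},
    {"hand": 1,"translation": [-68,-120,0],"angular": [0,0,-0.32]},
    {"hand": 1,"translation": [-102,-180,0],"angular": [0,0,-0.48]},
    {"hand": 1,"translation": [-136,-243,-15],"angular": [0,0,-0.64]},
    {"hand": 1,"translation": [-136,-243,-30],"angular": [0,0,-0.64]},
    {"hand": 1,"translation": [-136,-243,-30],"angular": [0,0,-0.64]},
    {"hand": 1,"translation": [-136,-243,-30],"angular": [0,0,-0.64]}
  ]
}}

```text
t: 1.88
eef_pos: [0.5399, -0.242, 0.2157]
tool_rot: [-0.0, 0.893, 0.449, 0.001]
contact_force: [0.9, 0.4, 0.4]
gripper_width: 1.003
grasp_force: 0.0
```

```bash
python3 - <<'E'
from h import *
np.set_printoptions(precision=4,suppress=True)
o=bot.get_obs(); print(o['t'],o['eef_pos'],o['tool_rot'])
m=bot.camera_model('wrist'); im=save('wrist','wrist1')
g=proj('wrist',[.539,-.242,.056]); print(g)
for r in bot.outline_of('wrist','scraper'):
    mk=r['pixels']; rect=cv2.minAreaRect(np.argwhere(mk)[:,::-1].astype(np.float32)); b=cv2.boxPoints(rect)
    print(r['score'],r['position'],at('wrist',r['position'],.05),[at('wrist',x,.035)[:2] for x in b])
    hsv=cv2.cvtColor(im,cv2.COLOR_RGB2HSV)
    w=mk&(hsv[...,1]>90); 
    rect=cv2.minAreaRect(np.argwhere(w)[:,::-1].astype(np.float32)); b=cv2.boxPoints(rect); q=np.array([at('wrist',x,.054)[:2] for x in b]); print('wood',q,q.mean(0))
print(m['fx'],np.linalg.inv(m['view'])[:3,3])
E
```

```text
1.875 [ 0.5399 -0.242   0.2157] [-0.      0.8934  0.4493  0.0005]
[253.3464 174.9883]
0.86 [42.3, 224.6] [ 0.352  -0.1647  0.05  ] [array([ 0.2839, -0.1509]), array([ 0.3271, -0.1221]), array([ 0.3901, -0.187 ]), array([ 0.349 , -0.2192])]
wood [[ 0.3035 -0.1539]
 [ 0.3439 -0.1268]
 [ 0.4019 -0.1865]
 [ 0.3634 -0.2167]] [ 0.3532 -0.171 ]
0.81 [265.2, 167.7] [ 0.5505 -0.2441  0.05  ] [array([ 0.4926, -0.2797]), array([ 0.581 , -0.1976]), array([ 0.5988, -0.2166]), array([ 0.5121, -0.3013])]
wood [[ 0.5    -0.2752]
 [ 0.577  -0.205 ]
 [ 0.5915 -0.2209]
 [ 0.5156 -0.2932]] [ 0.546  -0.2486]
0.67 [102.4, 47.4] [ 0.5041 -0.0869  0.05  ] [array([ 0.4585, -0.0077]), array([ 0.6194, -0.1264]), array([ 0.5464, -0.2237]), array([ 0.3647, -0.0892])]
wood [[ 0.4458 -0.1057]
 [ 0.6026 -0.0855]
 [ 0.6156 -0.1312]
 [ 0.4544 -0.1584]] [ 0.5296 -0.1202]
341.8684060796634 [ 0.5853 -0.1811  0.3442]
```

View pics/wrist1.png

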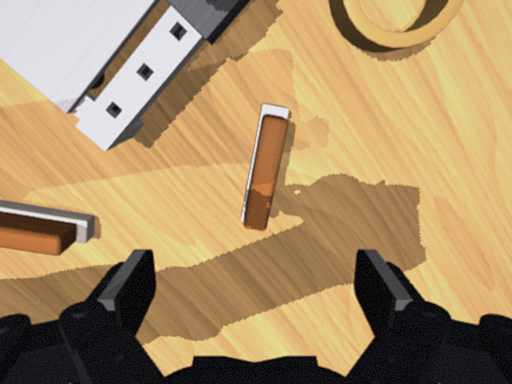

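The wrist view shows the chosen scraper alone at (265,168), with its measured wood 104 x 21 mm, as specified. Its centre is (0.546, -0.249) with the long axis at 43°. Next I turn slightly, descend and grip.

>>> {"name": "drive_tool", "arguments": {
  "commands": [
    {"hand": 1,"translation": [6,-7,-50],"angular": [0,0,-0.17]},
    {"hand": 1,"translation": [6,-7,-110],"angular": [0,0,-0.18]},
    {"hand": 1,"translation": [6,-7,-150],"angular": [0,0,-0.18]},
    {"hand": 1,"translation": [6,-7,-174],"angular": [0,0,-0.18]},
    {"hand": 1,"translation": [6,-7,-174],"angular": [0,0,-0.18]},
    {"hand": 0,"translation": [6,-7,-174],"angular": [0,0,-0.18]},
    {"hand": 0,"translation": [6,-7,-174],"angular": [0,0,-0.18]},
    {"hand": 0,"translation": [6,-7,-174],"angular": [0,0,-0.18]},
    {"hand": 0,"translation": [6,-7,-174],"angular": [0,0,-0.18]},
    {"hand": 0,"translation": [6,-7,-174],"angular": [0,0,-0.18]},
    {"hand": 0,"translation": [6,-7,-174],"angular": [0,0,-0.18]},
    {"hand": 0,"translation": [6,-7,-174],"angular": [0,0,-0.18]}
  ],
  "force": 60
}}

```text
t: 3.48
eef_pos: [0.5455, -0.2502, 0.0422]
tool_rot: [0.0, 0.93, 0.367, 0.001]
contact_force: [-1.8, 0.5, 6.5]
gripper_width: 0.245
grasp_force: 59.9
```

>>> {"name": "drive_tool", "arguments": {
  "commands": [
    {"hand": 0,"translation": [0,0,45],"angular": [0,0,0]},
    {"hand": 0,"translation": [-25,10,87],"angular": [0,0,-0.15]},
    {"hand": 0,"translation": [-55,40,87],"angular": [0,0,-0.3]},
    {"hand": 0,"translation": [-55,70,87],"angular": [0,0,-0.45]},
    {"hand": 0,"translation": [-55,100,87],"angular": [0,0,-0.588]},
    {"hand": 0,"translation": [-53,140,87],"angular": [0,0,-0.588]},
    {"hand": 0,"translation": [-48,172,87],"angular": [0,0,-0.588]},
    {"hand": 0,"translation": [-38,172,80],"angular": [0,0,-0.588]},
    {"hand": 0,"translation": [-38,172,72],"angular": [0,0,-0.588]},
    {"hand": 0,"translation": [-38,172,66],"angular": [0,0,-0.588]},
    {"hand": 0,"translation": [-38,172,66],"angular": [0,0,-0.588]}
  ]
}}

```text
t: 4.85
eef_pos: [0.5061, -0.0791, 0.1066]
tool_rot: [0.0, 0.997, 0.08, -0.001]
contact_force: [0.1, 0.2, -1.5]
gripper_width: 0.246
grasp_force: 59.4
```

```bash
python3 - <<'E'
from h import *
o=bot.get_obs(); print(o)
a=save('scene','s2')[150:300,150:350]; b=save('side','d2')[130:280,160:360]
cv2.imwrite('pics/c2.png',cv2.resize(np.hstack([a,b]),None,fx=2,fy=2,interpolation=cv2.INTER_CUBIC)[:,:,::-1])
E
```

```text
{'t': 4.85, 'q': array([-0.25441032,  0.41807009,  0.35527429,  2.0782065 , -0.22487401,
        0.68291403, -1.16154342]), 'joint_vel': array([-0.0059657 , -0.01283202,  0.00017931, -0.00908107,  0.00257203,
        0.00491157, -0.0056168 ]), 'joint_torque': array([-7.01398356e-02, -4.48147631e+01,  4.97707352e+00, -1.97888786e+01,
       -2.41387007e-02, -7.23232166e-02,  3.35057848e-02]), 'eef_pos': array([ 0.50606392, -0.07906781,  0.10659705]), 'tool_rot': array([ 1.23187810e-04,  9.96765116e-01,  8.03647598e-02, -8.91121700e-04]), 'contact_force': array([ 0.11792368,  0.15352918, -1.52099987]), 'torque': array([0.03400551, 0.03126357, 0.00804489]), 'grasp_force': 59.43501591682434, 'gripper_width': 0.24568111183359417}
```

View pics/c2.png

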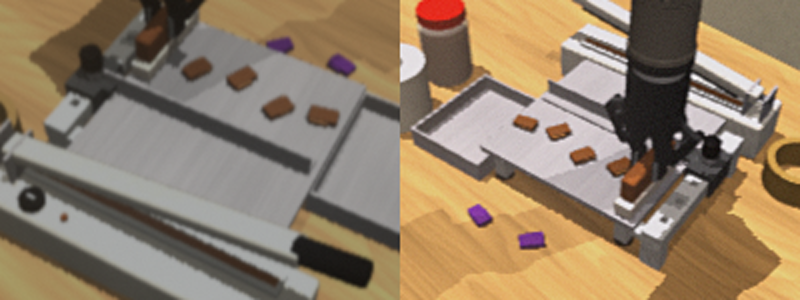

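The scraper is at the table's right end with all four chips ahead of it, and the zoomed left panel puts the chips at (197,68) to (322,115). I'll lower it and sweep.

>>> {"name": "drive_tool", "arguments": {
  "commands": [
    {"hand": 0,"translation": [0,0,-3.5],"angular": [0,0,0]},
    {"hand": 0,"translation": [-2,12,-3.5],"angular": [0,0,0]},
    {"hand": 0,"translation": [-5,28,-3.5],"angular": [0,0,0]},
    {"hand": 0,"translation": [-7,44,-3.5],"angular": [0,0,0]},
    {"hand": 0,"translation": [-10,60,-3.5],"angular": [0,0,0]},
    {"hand": 0,"translation": [-12,76,-3.5],"angular": [0,0,0]},
    {"hand": 0,"translation": [-15,92,-3.5],"angular": [0,0,0]},
    {"hand": 0,"translation": [-18,108,-3.5],"angular": [0,0,0]},
    {"hand": 0,"translation": [-20,124,-3.5],"angular": [0,0,0]},
    {"hand": 0,"translation": [-23,140,-3.5],"angular": [0,0,0]}
  ]
}}

```text
t: 6.2
eef_pos: [0.4839, 0.0631, 0.1038]
tool_rot: [0.0, 0.997, 0.081, 0.0]
contact_force: [-0.0, 0.2, -1.2]
gripper_width: 0.247
grasp_force: 59.5
```

>>> {"name": "drive_tool", "arguments": {
  "commands": [
    {"hand": 0,"translation": [-2,15,0],"angular": [0,0,0]},
    {"hand": 0,"translation": [-5,30,0],"angular": [0,0,0]},
    {"hand": 0,"translation": [-7,45,0],"angular": [0,0,0]},
    {"hand": 0,"translation": [-10,60,0],"angular": [0,0,0]},
    {"hand": 0,"translation": [-12,75,0],"angular": [0,0,0]},
    {"hand": 0,"translation": [-15,90,0],"angular": [0,0,0]},
    {"hand": 0,"translation": [-17,103,0],"angular": [0,0,0]},
    {"hand": 0,"translation": [-18,109,0],"angular": [0,0,0]},
    {"hand": 0,"translation": [-18,109,0],"angular": [0,0,0]},
    {"hand": 0,"translation": [-18,109,0],"angular": [0,0,0]}
  ]
}}

```text
t: 7.45
eef_pos: [0.4661, 0.1704, 0.1038]
tool_rot: [0.0, 0.997, 0.081, -0.0]
contact_force: [0.3, -0.3, -2.7]
gripper_width: 0.242
grasp_force: 59.5
```

```bash
python3 - <<'E'
from h import *
print(bot.get_obs())
a=save('scene','s3')[150:300,180:380]; b=save('side','d3')[130:280,140:340]
for c in ['scene','side']:
    for r in bot.find_in(c,'chip1'): print(c,r, at(c,r['position'],.013))
cv2.imwrite('pics/c3.png',cv2.resize(np.hstack([a,b]),None,fx=2,fy=2,interpolation=cv2.INTER_CUBIC)[:,:,::-1])
E
```

```text
{'t': 7.45, 'q': array([-0.74128273,  0.39672056,  0.32321231,  2.11525159, -0.20142397,
        0.65824976, -1.6903175 ]), 'joint_vel': array([ 0.005087  , -0.00075609, -0.00070388, -0.00070647, -0.00133439,
       -0.00024848, -0.00246213]), 'joint_torque': array([-3.61011894e-01, -4.37743843e+01,  4.24569413e+00, -1.94732076e+01,
       -9.02293716e-03, -1.69957253e-03, -3.22558488e-03]), 'eef_pos': array([0.46609752, 0.17037333, 0.1038001 ]), 'tool_rot': array([ 1.90416003e-04,  9.96723202e-01,  8.08877121e-02, -2.16088652e-05]), 'contact_force': array([ 0.25397531, -0.32983132, -2.68635633]), 'torque': array([ 0.05063443, -0.0006098 , -0.08018836]), 'grasp_force': 59.49779033660889, 'gripper_width': 0.24237610861105252}
scene {'position': [331.0, 224.9], 'score': 0.6} [0.45528403 0.18231326 0.013     ]
scene {'position': [327.2, 240.4], 'score': 0.51} [0.49887362 0.19846332 0.013     ]
scene {'position': [291.8, 170.2], 'score': 0.5} [0.36392198 0.00558711 0.013     ]
scene {'position': [332.9, 230.6], 'score': 0.46} [0.4668375  0.19447333 0.013     ]
side {'position': [201.2, 237.1], 'score': 0.58} [0.3447296  0.07541444 0.013     ]
side {'position': [228.3, 251.5], 'score': 0.39} [ 0.36426981 -0.01423243  0.013     ]
```

View pics/c3.png

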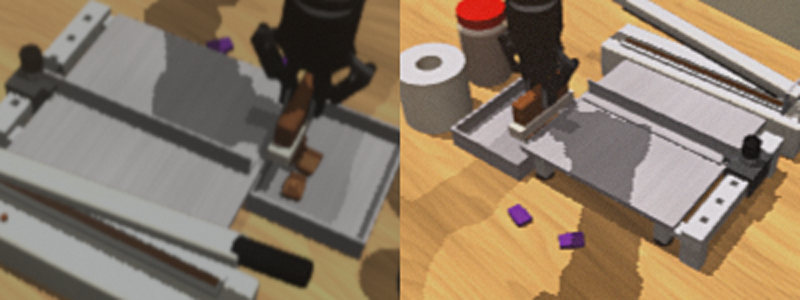

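The table is clear and chips show in the tray at zoomed (310,158) and (293,185). The rest may be behind the scraper, so I lift, carry it back and check the tray.

>>> {"name": "drive_tool", "arguments": {
  "commands": [
    {"hand": 0,"translation": [0,0,20],"angular": [0,0,0]},
    {"hand": 0,"translation": [0,0,50],"angular": [0,0,0]},
    {"hand": 0,"translation": [5,-50,50],"angular": [0,0,0]},
    {"hand": 0,"translation": [10,-100,50],"angular": [0,0,0]},
    {"hand": 0,"translation": [15,-150,50],"angular": [0,0,0]},
    {"hand": 0,"translation": [15,-150,50],"angular": [0,0,0]}
  ]
}}

```text
t: 8.4
eef_pos: [0.4809, 0.0162, 0.1541]
tool_rot: [0.001, 0.997, 0.077, 0.0]
contact_force: [-0.7, 0.4, -1.6]
gripper_width: 0.243
grasp_force: 59.7
```

```bash
python3 - <<'E'
from h import *
from fit import r as R
p=R.x
inv=lambda q:(lambda d:(1000*np.array([np.cos(p[2])*d[0]+np.sin(p[2])*d[1],-np.sin(p[2])*d[0]+np.cos(p[2])*d[1]])).round(0))(np.array(q[:2])-p[:2])
im=save('scene','s4'); a=im[150:300,200:400]; b=save('side','d4')[110:260,140:340]
for c in ['scene','side']:
    for r in bot.find_in(c,'chip1'): print(c,r, inv(at(c,r['position'],.015)))
cv2.imwrite('pics/c4.png',cv2.resize(np.hstack([a,b]),None,fx=2,fy=2,interpolation=cv2.INTER_CUBIC)[:,:,::-1])
E
```

```text
scene {'position': [327.3, 243.7], 'score': 0.69} [-149.  184.]
scene {'position': [332.9, 229.7], 'score': 0.62} [-192.  180.]
scene {'position': [319.8, 180.7], 'score': 0.59} [-323.   92.]
side {'position': [200.9, 236.7], 'score': 0.48} [-332.   84.]
```

View pics/c4.png

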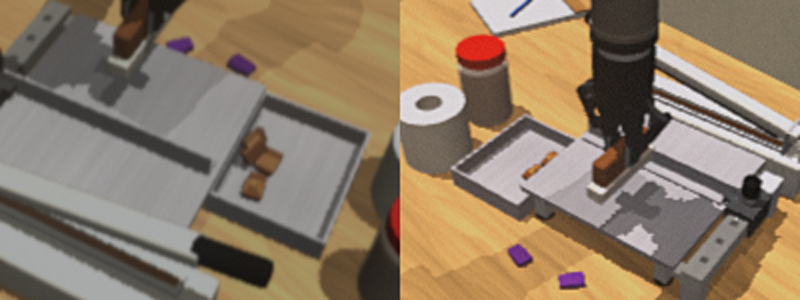

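The tray shows chips at zoomed (255,143), (268,160) and (253,186), and the first may be two overlapping or one leaning. I'll check from above with the wrist camera while still holding the scraper.

>>> {"name": "drive_tool", "arguments": {
  "commands": [
    {"hand": 0,"translation": [-10,50,20],"angular": [0,0,0]},
    {"hand": 0,"translation": [-25,100,40],"angular": [0,0,0]},
    {"hand": 0,"translation": [-40,150,50],"angular": [0,0,0]},
    {"hand": 0,"translation": [-40,150,50],"angular": [0,0,0]},
    {"hand": 0,"translation": [-40,150,50],"angular": [0,0,0]}
  ]
}}

```text
t: 9.22
eef_pos: [0.4406, 0.1716, 0.2036]
tool_rot: [0.0, 0.997, 0.082, -0.0]
contact_force: [-0.1, -0.4, -1.3]
gripper_width: 0.248
grasp_force: 59.6
```

```bash
python3 - <<'E'
from h import *
from fit import r as R,w
p=R.x
inv=lambda q:(lambda d:(1000*np.array([np.cos(p[2])*d[0]+np.sin(p[2])*d[1],-np.sin(p[2])*d[0]+np.cos(p[2])*d[1]])).round(0))(np.array(q[:2])-p[:2])
im=save('wrist','w5')
for r in bot.find_in('wrist','chip1'): print(r, inv(at('wrist',r['position'],.015)))
for s in [(-105,140,34),(-105,276,34),(-275,140,34),(-261,145,60),(-128,145,60)]: print(s,proj('wrist',w(p,s)))
E
```

```text
{'position': [326.7, 260.0], 'score': 0.93} [-321.   86.]
{'position': [234.3, 90.9], 'score': 0.74} [-152.  179.]
{'position': [400.9, 251.0], 'score': 0.73} [-311.   11.]
{'position': [220.5, 132.9], 'score': 0.43} [-190.  193.]
(-105, 140, 34) [281.0458  29.4576]
(-105, 276, 34) [110.1785  29.5388]
(-275, 140, 34) [277.0768 226.1655]
(-261, 145, 60) [273.4626 223.3694]
(-128, 145, 60) [276.2166  58.2287]
```

View pics/w5.png

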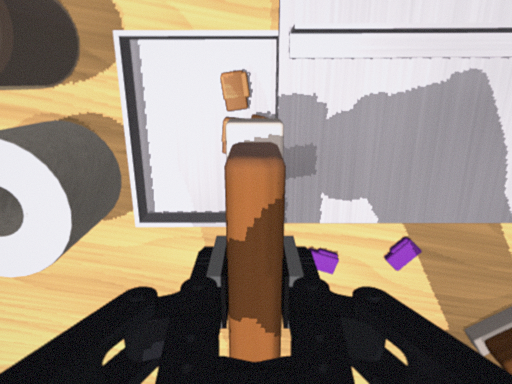

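The held scraper hides part of the tray. One chip is visible at (236,90) and another peeks out at (226,133). I'll shift right for an unobstructed look.

>>> {"name": "drive_tool", "arguments": {
  "commands": [
    {"hand": 0,"translation": [10,-40,0],"angular": [0,0,0]},
    {"hand": 0,"translation": [15,-75,0],"angular": [0,0,0]},
    {"hand": 0,"translation": [15,-75,0],"angular": [0,0,0]}
  ]
}}

```text
t: 9.7
eef_pos: [0.4562, 0.0919, 0.2036]
tool_rot: [0.001, 0.997, 0.078, -0.0]
contact_force: [0.4, 1.2, -2.5]
gripper_width: 0.246
grasp_force: 59.8
```

```bash
python3 - <<'E'
from h import *
im=save('wrist','w6'); a=im[0:200,60:260]; s=cv2.imread('pics/s4.png')[205:255,300:370,::-1]
s=cv2.resize(s,(400,286),interpolation=cv2.INTER_CUBIC)
a=cv2.resize(a,(400,400),interpolation=cv2.INTER_CUBIC)
cv2.imwrite('pics/c6.png',np.hstack([a,np.vstack([s,np.zeros((114,400,3),np.uint8)])])[:,:,::-1])
E
```

```text
(no output)
```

View pics/c6.png

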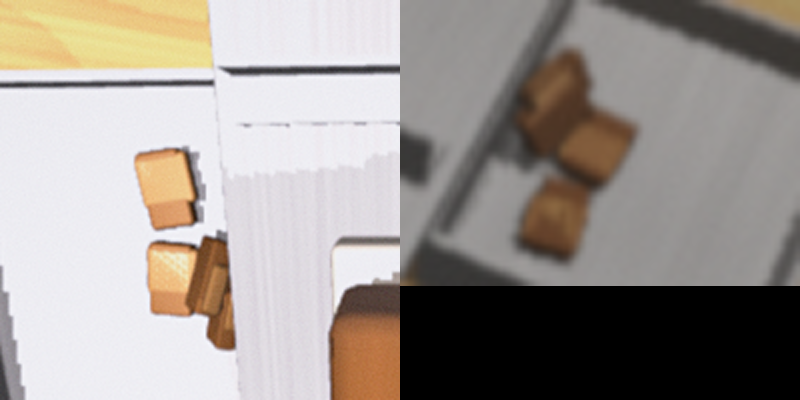

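The top view shows four separate chips in the tray: two flat at zoomed (168,185) and (172,278), and two leaning against the inside near (208,275) and (225,320). Now I carry the scraper back to the desk on the right.

>>> {"name": "drive_tool", "arguments": {
  "commands": [
    {"hand": 0,"translation": [10,-55,0],"angular": [0,0,0]},
    {"hand": 0,"translation": [15,-110,0],"angular": [0,0,0]},
    {"hand": 0,"translation": [20,-165,0],"angular": [0,0,0]},
    {"hand": 0,"translation": [25,-220,0],"angular": [0,0,0]},
    {"hand": 0,"translation": [30,-275,0],"angular": [0,0,0]},
    {"hand": 0,"translation": [40,-325,-20],"angular": [0,0,0]},
    {"hand": 0,"translation": [44,-350,-60],"angular": [0,0,0]},
    {"hand": 0,"translation": [44,-350,-110],"angular": [0,0,0]},
    {"hand": 0,"translation": [44,-350,-145],"angular": [0,0,0]},
    {"hand": 0,"translation": [44,-350,-155],"angular": [0,0,0]},
    {"hand": 0,"translation": [44,-350,-160],"angular": [0,0,0]},
    {"hand": 0,"translation": [44,-350,-160],"angular": [0,0,0]}
  ]
}}

```text
t: 11.25
eef_pos: [0.5009, -0.2541, 0.0448]
tool_rot: [0.0, 0.997, 0.081, 0.001]
contact_force: [1.2, -0.3, -2.1]
gripper_width: 0.241
grasp_force: 59.7
```

>>> {"name": "drive_tool", "arguments": {
  "commands": [
    {"hand": 0,"translation": [0,0,-1.5],"angular": [0,0,0]},
    {"hand": 0,"translation": [0,0,-2.5],"angular": [0,0,0]},
    {"hand": 0,"translation": [0,0,-2.5],"angular": [0,0,0]}
  ]
}}

```text
t: 11.62
eef_pos: [0.5006, -0.2541, 0.0423]
tool_rot: [0.0, 0.997, 0.081, 0.001]
contact_force: [-2.3, 1.9, 6.3]
gripper_width: 0.247
grasp_force: 60.7
```

The scraper is down, with 6 N of upward contact. I release it, lift and turn to hover over the knob.

>>> {"name": "drive_tool", "arguments": {
  "commands": [
    {"hand": 1,"translation": [0,0,0],"angular": [0,0,0]},
    {"hand": 1,"translation": [0,0,0],"angular": [0,0,0]},
    {"hand": 1,"translation": [0,0,0],"angular": [0,0,0]},
    {"hand": 1,"translation": [0,0,30],"angular": [0,0,0]},
    {"hand": 1,"translation": [0,0,90],"angular": [0,0,0]},
    {"hand": 1,"translation": [0,0,150],"angular": [0,0,0.18]},
    {"hand": 1,"translation": [15,20,158],"angular": [0,0,0.36]},
    {"hand": 1,"translation": [30,45,158],"angular": [0,0,0.54]},
    {"hand": 1,"translation": [50,70,158],"angular": [0,0,0.72]},
    {"hand": 1,"translation": [70,100,158],"angular": [0,0,0.9]},
    {"hand": 1,"translation": [85,120,158],"angular": [0,0,1.08]},
    {"hand": 1,"translation": [99,143,158],"angular": [0,0,1.26]}
  ]
}}

```text
t: 13.12
eef_pos: [0.5993, -0.1105, 0.1991]
tool_rot: [-0.0, 0.756, 0.655, -0.0]
contact_force: [0.7, -0.0, 0.4]
gripper_width: 1.002
grasp_force: 0.0
```

>>> {"name": "drive_tool", "arguments": {
  "commands": [
    {"hand": 1,"translation": [0,0,0],"angular": [0,0,0.18]},
    {"hand": 1,"translation": [0,0,0],"angular": [0,0,0.31]},
    {"hand": 1,"translation": [0,0,0],"angular": [0,0,0.31]},
    {"hand": 1,"translation": [0,0,0],"angular": [0,0,0.31]}
  ]
}}

```text
t: 13.62
eef_pos: [0.5989, -0.1112, 0.1992]
tool_rot: [-0.0, 0.649, 0.761, -0.0]
contact_force: [-0.6, 1.1, 0.6]
gripper_width: 0.999
grasp_force: 0.0
```

```bash
python3 - <<'E'
from h import *
np.set_printoptions(precision=4,suppress=True)
o=bot.get_obs(); print(o['eef_pos'],o['tool_rot'],o['q'])
im=save('wrist','w7')
print('exp',proj('wrist',[.5995,-.111,.101]),proj('wrist',[.5995,-.111,.114]))
for r in bot.outline_of('wrist','knob_middle'):
    rows,cols=np.where(r['pixels']); print(r['score'],r['position'],at('wrist',r['position'],.105),rows.min(),rows.max(),cols.min(),cols.max())
for c in ['side','scene']:
    bot.read_camera(c)
    for r in bot.outline_of(c,'scraper'):
        print(c,r['score'],r['position'],at(c,r['position'],.03))
    for q,z in dict(jar=.07,paper_roll=.05,tape_roll=.024,knob_middle=.101).items():
        for r in bot.find_in(c,q)[:1]: print(c,q,at(c,r['position'],z),r['score'])
E
```

```text
[ 0.5989 -0.1112  0.1992] [-0.0001  0.6487  0.7611 -0.0001] [-0.0497  0.4174  0.1716  1.7747 -0.0848  0.9568  0.3155]
exp [254.9386 195.7245] [254.965  201.9512]
0.64 [256.5, 193.9] [ 0.6002 -0.1082  0.105 ] 176 218 239 275
side 0.6 [251.8, 295.1] [ 0.3084 -0.1581  0.03  ]
side 0.58 [331.4, 273.6] [ 0.4903 -0.2531  0.03  ]
side jar [0.5224 0.3776 0.07  ] 0.72
side paper_roll [0.3929 0.3587 0.05  ] 0.71
side tape_roll [ 0.713  -0.2033  0.024 ] 0.81
side knob_middle [ 0.5941 -0.1175  0.101 ] 0.42
scene 0.87 [257.2, 134.8] [ 0.3239 -0.143   0.03  ]
scene 0.55 [185.8, 153.4] [ 0.5039 -0.2475  0.03  ]
scene 0.37 [329.7, 213.8] [0.4413 0.1675 0.03  ]
scene jar [0.5172 0.3891 0.07  ] 0.96
scene paper_roll [0.3675 0.3479 0.05  ] 0.91
scene tape_roll [ 0.7185 -0.2245  0.024 ] 0.9
```

The wrist view confirms the knob within about 2 mm of the prediction: (0.600, -0.110). The bystanders haven't moved. I descend and grip.

>>> {"name": "drive_tool", "arguments": {
  "commands": [
    {"hand": 1,"translation": [1,1,-40],"angular": [0,0,0]},
    {"hand": 1,"translation": [1,1,-75],"angular": [0,0,0]},
    {"hand": 1,"translation": [1,1,-98],"angular": [0,0,0]},
    {"hand": 1,"translation": [1,1,-98],"angular": [0,0,0]},
    {"hand": 0,"translation": [1,1,-98],"angular": [0,0,0]},
    {"hand": 0,"translation": [1,1,-98],"angular": [0,0,0]},
    {"hand": 0,"translation": [1,1,-98],"angular": [0,0,0]},
    {"hand": 0,"translation": [1,1,-98],"angular": [0,0,0]},
    {"hand": 0,"translation": [1,1,-98],"angular": [0,0,0]},
    {"hand": 0,"translation": [1,1,-98],"angular": [0,0,0]}
  ],
  "force": 60
}}

```text
t: 15.58
eef_pos: [0.6006, -0.1101, 0.1024]
tool_rot: [0.001, 0.648, 0.762, 0.0]
contact_force: [-0.1, 0.6, 6.3]
gripper_width: 0.283
grasp_force: 58.7
```

The knob is gripped. Now I pull up and check the force.

>>> {"name": "drive_tool", "arguments": {
  "commands": [
    {"hand": 0,"translation": [0,0,5],"angular": [0,0,0]},
    {"hand": 0,"translation": [0,0,9],"angular": [0,0,0]},
    {"hand": 0,"translation": [0,0,13],"angular": [0,0,0]},
    {"hand": 0,"translation": [0,0,13],"angular": [0,0,0]},
    {"hand": 0,"translation": [0,0,13],"angular": [0,0,0]}
  ]
}}

```text
t: 16.2
eef_pos: [0.5996, -0.1101, 0.1139]
tool_rot: [-0.0, 0.648, 0.762, -0.0]
contact_force: [2.1, -1.9, -10.7]
gripper_width: 0.282
grasp_force: 59.4
```

>>> {"name": "drive_tool", "arguments": {
  "commands": [
    {"hand": 0,"translation": [0,0,1],"angular": [0,0,0]},
    {"hand": 0,"translation": [0,0,1],"angular": [0,0,0]},
    {"hand": 0,"translation": [-8,-1.3,1],"angular": [0,0,0]},
    {"hand": 0,"translation": [-16,-2.6,1],"angular": [0,0,0]},
    {"hand": 0,"translation": [-24,-3.9,1],"angular": [0,0,0]},
    {"hand": 0,"translation": [-32,-5.2,1],"angular": [0,0,0]},
    {"hand": 0,"translation": [-39.5,-6.5,1],"angular": [0,0,0]},
    {"hand": 0,"translation": [-39.5,-6.5,1],"angular": [0,0,0]},
    {"hand": 0,"translation": [-39.5,-6.5,1],"angular": [0,0,0]}
  ]
}}

```text
t: 17.32
eef_pos: [0.5593, -0.1169, 0.1149]
tool_rot: [-0.001, 0.648, 0.762, -0.001]
contact_force: [-1.5, -3.8, -10.9]
gripper_width: 0.28
grasp_force: 59.6
```

>>> {"name": "drive_tool", "arguments": {
  "commands": [
    {"hand": 0,"translation": [0,0,-4],"angular": [0,0,0]},
    {"hand": 0,"translation": [0,0,-8],"angular": [0,0,0]},
    {"hand": 0,"translation": [0,0,-12],"angular": [0,0,0]},
    {"hand": 0,"translation": [0,0,-14],"angular": [0,0,0]},
    {"hand": 0,"translation": [0,0,-14],"angular": [0,0,0]},
    {"hand": 0,"translation": [0,0,-14],"angular": [0,0,0]}
  ]
}}

```text
t: 18.08
eef_pos: [0.5619, -0.1165, 0.1024]
tool_rot: [0.001, 0.648, 0.762, 0.001]
contact_force: [-0.6, -3.2, 3.9]
gripper_width: 0.281
grasp_force: 61.1
```

The height and force match the home state at the start. I'll test the lock with a small nudge each way.

>>> {"name": "drive_tool", "arguments": {
  "commands": [
    {"hand": 0,"translation": [-4,-0.6,0],"angular": [0,0,0]},
    {"hand": 0,"translation": [-4,-0.6,0],"angular": [0,0,0]},
    {"hand": 0,"translation": [-4,-0.6,0],"angular": [0,0,0]}
  ]
}}

```text
t: 18.45
eef_pos: [0.5592, -0.1169, 0.1024]
tool_rot: [0.002, 0.647, 0.762, 0.002]
contact_force: [6.0, -2.4, 0.9]
gripper_width: 0.285
grasp_force: 60.9
```

>>> {"name": "drive_tool", "arguments": {
  "commands": [
    {"hand": 0,"translation": [8,1.2,0],"angular": [0,0,0]},
    {"hand": 0,"translation": [8,1.2,0],"angular": [0,0,0]},
    {"hand": 0,"translation": [8,1.2,0],"angular": [0,0,0]}
  ]
}}

```text
t: 18.82
eef_pos: [0.5625, -0.1164, 0.1023]
tool_rot: [-0.002, 0.648, 0.762, -0.001]
contact_force: [-8.8, -1.6, 16.2]
gripper_width: 0.286
grasp_force: 62.7
```

>>> {"name": "drive_tool", "arguments": {
  "commands": [
    {"hand": 0,"translation": [-4,-0.6,0],"angular": [0,0,0]},
    {"hand": 0,"translation": [-4,-0.6,-0.5],"angular": [0,0,0]},
    {"hand": 0,"translation": [-4,-0.6,-0.5],"angular": [0,0,0]},
    {"hand": 0,"translation": [-4,-0.6,-0.5],"angular": [0,0,0]}
  ]
}}

```text
t: 19.32
eef_pos: [0.5615, -0.1166, 0.1023]
tool_rot: [0.001, 0.648, 0.762, 0.001]
contact_force: [-1.1, -2.4, 11.2]
gripper_width: 0.283
grasp_force: 62.1
```

```bash
python3 - <<'E'
from h import *
from fit import r as R,w
np.set_printoptions(precision=4,suppress=True)
p=R.x; T=[];
inv=lambda q:(lambda d:(1000*np.array([np.cos(p[2])*d[0]+np.sin(p[2])*d[1],-np.sin(p[2])*d[0]+np.cos(p[2])*d[1]])).round(1))(np.array(q[:2])-p[:2])
for i in range(4): save('side','d8'); T.append(bot.get_obs()['eef_pos'])
m=np.mean(T,0); print('tcp',m,inv(m),bot.get_obs()['contact_force'])
a=cv2.imread('pics/side.png').astype(int)
save('scene','s8')
for c in ['side','scene']:
    for r in bot.find_in(c,'scraper')+bot.find_in(c,'chip1'): print(c,np.round(r['position']),round(r['score'],2),at(c,r['position'],.03))
    for q,z in dict(jar=.07,paper_roll=.05,tape_roll=.024).items():
        for r in bot.find_in(c,q)[:1]: print(c,q,at(c,r['position'],z))
E
```

```text
tcp [ 0.5615 -0.1165  0.1023] [-148.3 -141.3] [-1.5067 -3.0422 11.266 ]
side [255. 294.] 0.94 [ 0.3171 -0.1609  0.03  ]
side [333. 272.] 0.86 [ 0.4972 -0.2524  0.03  ]
side [227. 248.] 0.65 [ 0.3596 -0.0151  0.03  ]
side [202. 238.] 0.62 [0.3364 0.0577 0.03  ]
side paper_roll [0.3935 0.3617 0.05  ]
side tape_roll [ 0.7392 -0.1857  0.024 ]
scene [178. 159.] 0.91 [ 0.5313 -0.2491  0.03  ]
scene [256. 133.] 0.64 [ 0.3211 -0.1506  0.03  ]
scene [327. 222.] 0.69 [0.4678 0.1754 0.03  ]
scene [319. 183.] 0.4 [0.3728 0.0943 0.03  ]
scene jar [0.5129 0.3895 0.07  ]
scene paper_roll [0.3669 0.3581 0.05  ]
scene tape_roll [ 0.7173 -0.2256  0.024 ]
```

The pin is locked: an 8 mm commanded nudge gave only about 3 mm of travel, against rising force. The bag stop has moved about 39.6 mm, and the scraper and the rolls are in place. I'm handing in.

```bash
python3 -c "
from station import bot
print(bot.hand_in())"
```

```text
the job is handed in; nothing more can be done
None
```

I handed the job in at about 20 s of the 67 s, but no verdict came back: four chips in the tray by the wrist camera, scraper standing on the desk, bag stop moved about 40 mm and locked in the next hole, knob still gripped.

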